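Snap the four corner clips of a crayon box shut, crosswise

ROBOT

A 7-joint arm with a two-finger parallel gripper is mounted at the origin on the work surface. World frame = base frame: x ahead of the robot, y to its left, z up, the work surface at z = 0. Lengths are in mm, angles in rad, forces in N, time in s.
With the tool pointing down it reaches from about 425 to 875 mm from the base axis. Payload 4.7 kg.
Tool frame: the origin (TCP) lies between the finger pads; the fingertips stand 17 mm ahead of it and the grasp point (between the pads) lies 2 mm behind it (r.nose_length is the distance from the TCP to the fingertips, in mm); z points along the fingers, y is the direction in which the jaws open and shut (so a half turn about z gives the same grasp; the last joint's range is limited). The gripper opens to 85 mm and grips with 20 to 120 N. Pads are 22 mm wide; open, the fingers measure 114 mm over their backs; the gripper's body (76 mm by 85 mm) begins 54 mm behind the grasp point. The pads swing forward as they close: fully open they stand 13 mm farther back than shut.
Start: joints at [1.308, 0.321, -0.07, 1.45, 0.023, 1.371, -0.057], TCP at [177.611, -625.282, 248.349] pointing down, gripper open.
Joint ranges: [-2.86, 2.86], [-0.3, 2.09], [-1.38, 1.24], [0.06, 2.45], [-1.56, 4.7], [0.09, 2.05], [-2.69, 2.69]. Speed limits (rad/s): [2.57, 2.57, 3.14, 3.14, 3.14, 3.14, 3.14].

INTERFACE

Orientations are given as a unit quaternion [x, y, z, w].
In Python, from bench import status, cams, ticket, r gives the robot as it stands.
- The arm moves only by the tool move_arm, never from a script. Its argument "rows" is a list of rows, each a list of 7 numbers: the opening, from -1 (shut) to 1 (fully open), then the shift along the tool's x, y, z in cm, then the turn, a rotation vector about the tool's x, y, z in degrees. In form: [[jaw, x, y, z, ax, ay, az], ...]. A call has 1 to 5 rows; each row is the pose to reach, as a shift and turn from the pose measured when the call began, along the tool's axes at that moment; what a row does not reach only later rows make up. A row lasts 1/10 s, in which the tool goes at most 50 mm and 8.59 degrees, less where a joint would pass 70% of its speed; a pose out of reach is approached as far as the arm can. A call with a gripper value outside its range is refused whole. The fingers move at their own pace and stop on an object; "squeeze" is the grip in N (left out, the last holds). Time passes only in rows, so rows that repeat a pose let the fingers close. It gives the time, the measured TCP pose, the force and the opening at its end, in the units of the state.
- status.observe(): the state, without advancing time (a new reading comes with each control period).
- cams.get_image(name): name is "side" or "top" or "wrist"; returns a dict with "pixels" (384x512x3 uint8, blue, green, red), "fx", "fy", "cx", "cy" (pixels), "eye" and "rotation" of the camera in the world. Camera axes: x right, y down, z forward; pixel columns grow to the right and rows downward; lengths in mm; the calibration is good to about 2 mm. A picture is of the moment at which its call begins. There is no depth.
- ticket.hand_in(): hands the job in, once; it reports no verdict.
The state is a dict: "clock": time; "q": joint angles; "joint_vel": joint speeds; "joint_torque": joint torques, N m; "tool_pos": TCP position; "tcp_rot": TCP orientation; "force": force on the tool from outside, world axes, zero at the start; "torque": the same for the moment, N m; "finger_gap": finger opening in mm.
Only numpy, scipy, OpenCV 4.12 (cv2) and the standard library are available. Lean on these libraries where they do the work, as an engineer would, in place of code of your own. Each camera call takes 0.05 s, during which the arm holds its last target. There are 200 camera calls.

TASK

The crayon box on the pine table has its lid on but all four hinged lid clips stand open: fold each clip outwards and press it down over the rim until it snaps fully home. Go crosswise: after the first clip do the one at the diagonally opposite corner, then the other two. Press gently so the plastic does not crack, never more than 30 N on the box, and leave the cup, crayons and steel clip where they lie.

Things in the scene. Friction and masses are not known exactly. Their poses are not given: they have to be found in the camera images.
- box: Clear plastic crayon box with a white lid, fixed on the table. Origin: centre of its underside, 6 to 16 mm above the table on rubber feet; z up, x along the long side. Lid 186 mm (x) by 126 mm (y), its top 72 mm above the origin. Four white clips hinge on the lid, two near the ends of each long side. Robot forces over 30 N on box, lid or clips crack it.
- lid_mid (a point): Centre of the lid's top, axes as the box. Hinge axes run along the box's x through x = +-52, y = +-39 mm, nominally 6 mm above the lid top; but each latch block (hinge with catch, 34 mm wide) sits its own unknown amount, up to 3 mm, higher or lower. Clips fold outwards over the nearer long side: those at y = +39 towards +y, those at y = -39 towards -y.
- clip1 (a joint): Angle (rad) of the clip at the box's +x, +y corner; 0 = shut and snapped home, 1.57 = upright, more = leaning inwards over the lid. Starts between 1.0 and 1.7; stays where left (friction under 1 N). The clip is a plate 24 mm wide, 5 mm thick, mid-plane through the hinge axis, reaching 38 mm from it, with an 18 mm lip turned down at the end. Diagonal partner: clip3.
- clip2 (a joint): As clip1, at the -x, +y corner; diagonal partner: clip4. Shut, the plate is level, its upper face 2.5 mm above the axis. Near the end the lip rides over a sprung catch: pressed 28 mm from the axis it resists from about 0.25 rad, 8 to 15 N at most, until about 0.08 rad, 2.4 mm before shut, where it snaps home onto a hard stop. Let go before that it springs back or hangs part-open.
- clip3 (a joint): As clip1, at the -x, -y corner; diagonal partner: clip1.
- clip4 (a joint): As clip1, at the +x, -y corner; diagonal partner: clip2.
- cup: Bystander: clay-coloured cup, 76 mm across, 85 mm tall, standing; origin under its centre.
- crayon1: Bystander: dark wax crayon with a paper sleeve, 89 mm long, 10 mm thick, lying; origin under its centre, x along it.
- crayon2: Bystander: a second crayon, like crayon1.
- steel_clip: Bystander: silver steel paper clip with wire arms, 32 by 34 mm, 13 mm tall; origin under its spine.

How it is judged (in metres and radians):
On the way, in this order (a step that is already met when the one before it is completed fails the run):
1. the two clips of one diagonal are snapped home while the other two are still open (((value of joint each of clip1, clip3 below 0.035 rad and value of joint each of clip2, clip4 above 0.09 rad) or (value of joint each of clip2, clip4 below 0.035 rad and value of joint each of clip1, clip3 above 0.09 rad))), for 0.2 s.
2. all four clips are snapped home (value of joint each of clip1, clip2, clip3, clip4 below 0.035 rad), for 0.2 s.
At the end, for the whole second after the job is handed in: All four clips are snapped home (each within 0.035 rad of shut), and the cup, both crayons and the steel clip are within 15 mm of where they began (all of step 2 and distance of each of cup, crayon1, crayon2, steel_clip from where it was at the start of the episode below 0.015 m); the robot touches nothing.
It fails at once if two clips that are not diagonal partners are both shut before either diagonal is complete ((value of joint each of clip1, clip2 below 0.035 rad and not (value of joint each of clip1, clip3 below 0.035 rad) and not (value of joint each of clip2, clip4 below 0.035 rad)) or (value of joint each of clip1, clip4 below 0.035 rad and not (value of joint each of clip1, clip3 below 0.035 rad) and not (value of joint each of clip2, clip4 below 0.035 rad)) or (value of joint each of clip3, clip2 below 0.035 rad and not (value of joint each of clip1, clip3 below 0.035 rad) and not (value of joint each of clip2, clip4 below 0.035 rad)) or (value of joint each of clip3, clip4 below 0.035 rad and not (value of joint each of clip1, clip3 below 0.035 rad) and not (value of joint each of clip2, clip4 below 0.035 rad))).
It fails at once if the robot presses on the box, lid or clips with more than 30 N (contact force between any of the fingers, the arm and box above 30 N).
It fails at once if the cup, a crayon or the steel clip is pushed more than 15 mm from its place (distance of any of cup, crayon1, crayon2, steel_clip from where it was at the start of the episode above 0.015 m).
It also fails if it takes over 72 s, if anything falls off the work surface, if the arm or the gripper's body presses on something with over 40 N, if the wrist force passes 120 N, or if a joint passes its speed limit or range.

## Working session

There is one attempt and no reset: what is moved stays moved. The work goes in short steps, Python scripts to look and compute and a tool call to move; the robot and the scene stay as the last step left them, time stands still between calls to the robot, and variables do not carry over. Pictures are saved under pics/ and viewed, about 8 in all and at most 12, crops included, and the job is handed in when it is done.

Besides the shell and the picture viewer there is one more tool, called after "Call:" in YAML: its name, and indented under it one key for each argument. move_arm: Moves the arm, as the interface text tells. Its arguments: {"type":"object","properties":{"rows":{"type":"array"},"squeeze":{"type":"number"}},"required":["rows"]}

```bash
mkdir -p pics; ls
python3 - <<'E'
from bench import status,cams,r
import cv2,numpy as np
s=status.observe();print({k:np.round(v,3).tolist() for k,v in s.items()});print(r.nose_length)
for n in ("top","side"):
    c=cams.get_image(n);cv2.imwrite(f"pics/{n}0.png",c["pixels"])
    print(n,c["fx"],c["fy"],c["cx"],c["cy"],np.round(c["eye"],1).tolist(),np.round(c["rotation"],4).tolist())
E
```

```text
pics
{'clock': 0.0, 'q': [1.308, 0.322, -0.07, 1.452, 0.023, 1.371, -0.057], 'joint_vel': [-0.001, 0.0, -0.001, 0.001, -0.0, -0.001, -0.001], 'joint_torque': [-0.0, -49.358, -0.382, -31.433, 0.013, 0.012, -0.0], 'tool_pos': [177.423, -624.786, 247.218], 'tcp_rot': [0.99, 0.138, -0.0, -0.001], 'force': [0.261, -0.353, 1.059], 'torque': [-0.025, 0.03, -0.039], 'finger_gap': 85.448}
17.0
top 431.50050547964275 431.50050547964275 257.1095061571708 186.0158641540187 [455.6, 89.7, 1129.9] [0.7063, -0.7046, 0.0512, -0.0462]
side 491.31526570569474 491.31526570569474 256.7034970761422 192.04308286236912 [596.4, -713.8, 600.9] [0.878, -0.0154, 0.0096, -0.4783]
```

View pics/top0.png

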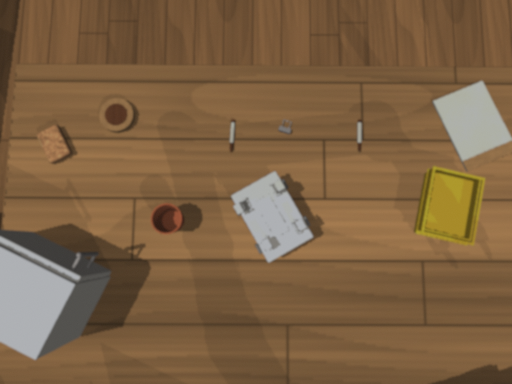

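View pics/side0.png

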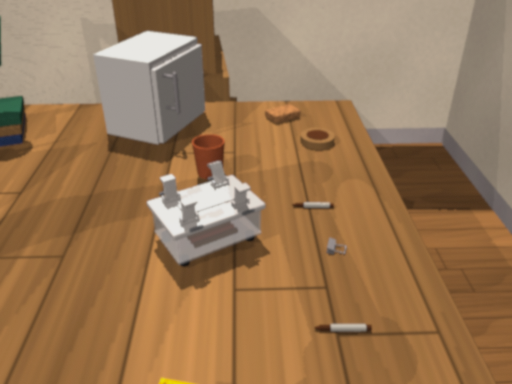

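```bash
cat > h.py <<'E'
import numpy as np,cv2
from scipy.spatial.transform import Rotation as R
from scipy.optimize import least_squares
from bench import status,cams
def get(n):
    c=cams.get_image(n); c["R"]=R.from_quat(c["rotation"]).as_matrix(); return c
def proj(c,P):
    p=(np.atleast_2d(P)-c["eye"])@c["R"]
    return np.c_[c["fx"]*p[:,0]/p[:,2]+c["cx"],c["fy"]*p[:,1]/p[:,2]+c["cy"]]
def ray(c,uv):
    uv=np.atleast_2d(uv); d=np.c_[(uv[:,0]-c["cx"])/c["fx"],(uv[:,1]-c["cy"])/c["fy"],np.ones(len(uv))]
    return d@c["R"].T
def onplane(c,uv,z):
    d=ray(c,uv); return c["eye"]+d*((z-c["eye"][2])/d[:,2])[:,None]
E
python3 - <<'E'
from h import *
t=get("top");s=get("side")
print(proj(t,[[0,0,0],[455,90,0],[177,-625,250]]))
for n,c in(("top",t),("side",s)):
    h=cv2.cvtColor(c["pixels"],cv2.COLOR_BGR2HSV)
    m=((h[...,1]<60)&(h[...,2]>110)).astype(np.uint8)
    box=(225,165,320,270) if n=="top" else(140,155,275,270)
    x0,y0,x1,y1=box
    mm=np.zeros_like(m);mm[y0:y1,x0:x1]=m[y0:y1,x0:x1]
    cs=max(cv2.findContours(mm,0,1)[0],key=cv2.contourArea)
    print(n,cv2.contourArea(cs),np.round(cv2.boxPoints(cv2.minAreaRect(cs)),1).tolist())
k=lambda c,x0,y0,x1,y1,f:cv2.resize(c["pixels"][y0:y1,x0:x1],None,fx=f,fy=f,interpolation=cv2.INTER_CUBIC)
a=k(t,225,165,325,270,4);b=k(s,140,155,275,270,4)
im=np.zeros((900,560,3),np.uint8)
a=k(t,225,165,325,270,5)[:, :];b=k(s,140,155,275,270,4)
cv2.imwrite("pics/c1.png",a);cv2.imwrite("pics/c2.png",b);print(a.shape,b.shape)
E
```

```text
[[290.055705   433.68815375]
 [253.87497691 246.11224498]
 [621.51774704 391.40685807]]
top 4029.5 [[226.6999969482422, 196.6999969482422], [274.6000061035156, 168.6999969482422], [314.20001220703125, 236.6999969482422], [266.29998779296875, 264.70001220703125]]
side 6937.0 [[137.5, 185.39999389648438], [241.8000030517578, 145.3000030517578], [273.5, 227.60000610351562], [169.10000610351562, 267.70001220703125]]
(525, 500, 3) (460, 540, 3)
```

View pics/c1.png

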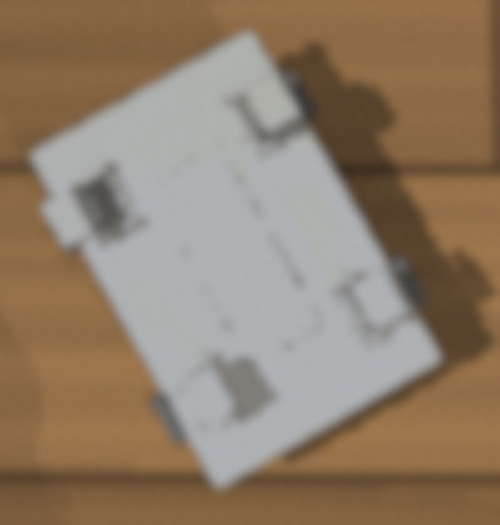

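View pics/c2.png

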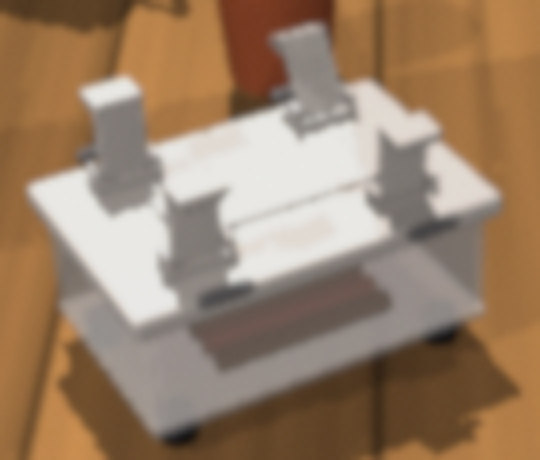

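```bash
cat > m.py <<'E'
from h import *
t=get("top");s=get("side")
T=np.array([[30,153],[252,29],[442,358],[220,489]])/5+[225-.4,165-.4]
S=np.array([[370,80],[500,195],[138,330],[28,187]])/4+[140-.375,155-.375]
L=np.array([[93,63,0],[93,-63,0],[-93,-63,0],[-93,63,0]])  # A,B,C,D with x along D->A
def W(p,P):
    c,q=np.cos(p[3]),np.sin(p[3]);P=np.atleast_2d(P)
    return np.c_[c*P[:,0]-q*P[:,1],q*P[:,0]+c*P[:,1],P[:,2]]+p[:3]
if __name__=="__main__":
    f=lambda p:np.r_[(proj(t,W(p,L))-T).ravel(),(proj(s,W(p,L))-S).ravel()]
    o=least_squares(f,[530,40,83,.5]);p=o.x
    print(p,np.round(o.fun,1));np.save("box.npy",p)
    for a,b in zip(T,S):
        A=[];B=[]
        for c,u in((t,a),(s,b)):
            d=ray(c,u)[0];d/=np.linalg.norm(d);M=np.eye(3)-np.outer(d,d);A.append(M);B.append(M@c["eye"])
        print(np.round(np.linalg.solve(sum(A),sum(B)),1))
    for i,(x,y) in enumerate([(1,1),(-1,1),(-1,-1),(1,-1)],1):
        P=np.array([[52*x,39*y,6],[52*x,67*y,6]]);print(i,np.round(W(p,P),1).tolist(),np.round(proj(t,W(p,P[:1])),0),np.round(proj(s,W(p,P[:1])),0))
    R0=R.from_quat(status.observe()["tcp_rot"]).as_matrix();print(np.round(R0,3))
E
python3 m.py
```

```text
[5.29193497e+02 4.75982718e+01 8.71747322e+01 5.24928838e-01] [-0.7 -0.2 -0.4 -0.9  0.6 -0.6 -0.3 -0.2 -0.2 -0.1  1.   0.7 -0.9 -0.2
 -1.1  0.2]
[578.  146.9  88. ]
[639.1  38.8  89.3]
[480.2 -52.1  85.4]
[418.   55.1  87.7]
1 [[554.6, 107.4, 93.2], [540.6, 131.6, 93.2]] [[247. 204.]] [[220. 183.]]
2 [[464.6, 55.3, 93.2], [450.6, 79.5, 93.2]] [[268. 242.]] [[171. 198.]]
3 [[503.7, -12.2, 93.2], [517.8, -36.4, 93.2]] [[297. 226.]] [[189. 219.]]
4 [[593.7, 39.9, 93.2], [607.8, 15.7, 93.2]] [[275. 188.]] [[240. 202.]]
[[ 0.962  0.273 -0.   ]
 [ 0.273 -0.962  0.001]
 [-0.    -0.001 -1.   ]]
```

Call:
move_arm:
  rows:
    - [-1,5,-2.5,0,0,0,-8]
    - [-1,10,-5,0,0,0,-16]
    - [-1,15,-7.5,0,0,0,-24]
    - [-1,20,-10,0,0,0,-32]
    - [-1,24,-12.5,0,0,0,-40]

```text
clock: 0.8
tool_pos: [361.2, -452.8, 248.2]
tcp_rot: [0.882, 0.471, 0.0, 0.0]
force: [0.8, -0.7, 0.1]
finger_gap: 12.4
```

```bash
cat > go.py <<'E'
import sys
from h import *
from m import W
p=np.load("box.npy")
# box-frame point of finger TIP -> shift (cm) and turn (deg) in tool axes
s=status.observe();R0=R.from_quat(s["tcp_rot"]);c,q=np.cos(p[3]),np.sin(p[3])
G=R.from_matrix(np.array([[-q,c,0],[c,q,0],[0,0,-1]]))
tip=s["tool_pos"]+17*R0.as_matrix()[:,2]
B=np.array([[c,q,0],[-q,c,0],[0,0,1]])@(tip-p[:3])
print("clock",round(s["clock"],2),"tip in box",np.round(B,1),"F",np.round(s["force"],2),"gap",round(s["finger_gap"],1),"q",np.round(s["q"],2))
if len(sys.argv)>3:
    g=np.array([float(v) for v in sys.argv[1:4]])
    tgt=W(p,g)[0]+[0,0,17]
    print("shift cm",np.round(R0.inv().apply(tgt-s["tool_pos"])/10,2),"turn",np.round((R0.inv()*G).as_rotvec(degrees=True),2))
E
python3 go.py 52 10 130
```

```text
clock 0.9 tip in box [-387.8 -346.8  144.5] F [0.61 0.11 0.56] gap -0.0 q [ 1.11  0.18 -0.3   1.63  0.05  1.34  0.22]
shift cm [ 55.32 -12.12   1.7 ] turn [  0.23  -0.21 -63.3 ]
```

Call:
move_arm:
  rows:
    - [-1,4.8,-1,0,0,0,-8]
    - [-1,9.6,-2,0,0,0,-16]
    - [-1,14.4,-3,0,0,0,-24]
    - [-1,19.2,-4,0,0,0,-32]
    - [-1,24,-5,0,0,0,-40]

```text
clock: 1.4
tool_pos: [455.6, -221.6, 249.9]
tcp_rot: [0.662, 0.749, 0.002, 0.001]
force: [0.2, 0.0, 0.2]
finger_gap: 0.1
```

```bash
python3 go.py 52 10 100
```

```text
clock 1.5 tip in box [-192.8 -191.9  146.3] F [0.64 0.8  0.06] gap 0.1 q [ 0.91  0.04 -0.53  1.78  0.01  1.32  0.51]
shift cm [28.   14.88  4.86] turn [  0.43  -0.18 -22.48]
```

Call:
move_arm:
  rows:
    - [-1,4.2,2.2,0,0,0,-4]
    - [-1,8.4,4.4,0,0,0,-9]
    - [-1,12.6,6.6,0,0,0,-13]
    - [-1,16.8,8.9,0,0,0,-18]
    - [-1,21,11.2,1,0.4,-0.2,-22.5]

```text
clock: 2.0
tool_pos: [543.1, 8.9, 243.8]
tcp_rot: [0.499, 0.867, 0.0, 0.002]
force: [1.3, -1.7, -1.7]
finger_gap: 0.2
```

```bash
python3 go.py 52 10 80
python3 - <<'E'
from h import *
p=np.load("box.npy")
w=get("wrist");cv2.imwrite("pics/w1.png",w["pixels"]);print(w["eye"],w["R"])
E
```

```text
clock 2.1 tip in box [ -4.4 -33.6 137.6] F [ 0.57 -0.04  0.04] gap -0.0 q [ 0.63  0.16 -0.77  1.71  0.11  1.32  0.38]
shift cm [4.28 5.68 5.79] turn [ 0.17 -0.22  0.71]
[501.32919081  82.89019769 367.01211893] [[ 0.85895112  0.48736422  0.15709581]
 [ 0.51204349 -0.81978366 -0.25644923]
 [ 0.0038004   0.30071724 -0.95370577]]
```

View pics/w1.png

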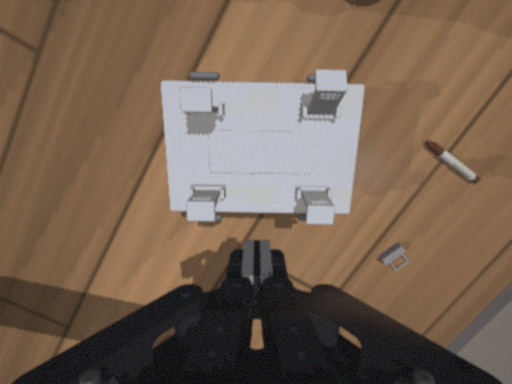

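Run:
```python
from h import *
from m import W,L
p=np.load("box.npy");w=get("wrist")
print(np.round(proj(w,W(p,L)),1))  # A(+,+) B(+,-) C(-,-) D(-,+)
U=np.array([[363,84],[351,213],[170,211],[163,82]])
print(np.round(onplane(w,U,p[2])-W(p,L),1))
```

```text
[[372.4  74.7]
 [357.5 208.2]
 [175.3 208.4]
 [163.1  74.9]]
[[ -2.6 -10.4   0. ]
 [ -2.7  -7.5   0. ]
 [ -3.5  -5.3   0. ]
 [  2.4  -5.5   0. ]]
```

Run:
```python
from h import *
from m import W,L,T,S,t,s
p=np.load("box.npy");w=get("wrist");cv2.imwrite("pics/w2.png",w["pixels"]);print(w["eye"],status.observe()["tool_pos"])
hsv=cv2.cvtColor(w["pixels"],cv2.COLOR_BGR2HSV)
m=((hsv[...,1]<50)&(hsv[...,2]>140)).astype(np.uint8);m[225:]=0
# edges: fit lines on mask borders at several columns/rows
cols=[c for c in list(range(230,300))];rows=range(120,185)
lab=cv2.connectedComponentsWithStats(m);k=1+np.argmax(lab[2][1:,4]);m=(lab[1]==k)
top=[(c,np.flatnonzero(m[:,c])[0]-.5) for c in cols];bot=[(c,np.flatnonzero(m[:,c])[-1]+.5) for c in cols]
lef=[(np.flatnonzero(m[r])[0]-.5,r) for r in rows];rig=[(np.flatnonzero(m[r])[-1]+.5,r) for r in rows]
ln=lambda q:cv2.fitLine(np.float32(q),cv2.DIST_HUBER,0,.01,.01).ravel()
def X(a,b):
    a,b=ln(a),ln(b);q=np.linalg.solve(np.c_[a[:2],-b[:2]],b[2:]-a[2:]);return a[2:]+q[0]*a[:2]
U=np.array([X(top,rig),X(bot,rig),X(bot,lef),X(top,lef)])
print(np.round(U,1));print(np.round(proj(w,W(p,L)),1))
f=lambda p:np.r_[(proj(w,W(p,L))-U).ravel()]
o=least_squares(f,p);print("wrist only",o.x,np.round(o.fun,1))
g=lambda p:np.r_[f(p),(proj(t,W(p,L))-T).ravel(),(proj(s,W(p,L))-S).ravel()]
o=least_squares(g,p);print("all",o.x,np.round(o.fun,1))
```

```text
[501.82785996  73.67172572 367.15252051] [541.66866372   5.80230734 242.33325854]
[[372.2  69.5]
 [357.  202.5]
 [175.7 202.5]
 [164.1  69.5]]
[[372.8  72.9]
 [358.1 206.7]
 [175.9 207.3]
 [163.4  73.6]]
wrist only [5.27243535e+02 5.05807020e+01 8.40224273e+01 5.20822658e-01] [-0.2 -0.1 -0.   0.3  0.3  0.2  0.  -0.3]
all [5.27752748e+02 5.02734841e+01 8.47227940e+01 5.21715642e-01] [ 0.3  0.3  0.5  0.9  0.5  1.   0.1  0.4 -1.7  0.3 -1.4 -0.1 -0.7  0.2
 -1.6  0.4 -0.7  0.3  0.1  1.1 -1.7 -0.1 -1.5  0.4]
```

```bash
python3 - <<'E'
import numpy as np; np.save("box.npy",[528.2,49.1,85.6,0.523])
E
python3 go.py 52 10 60
```

```text
clock 2.55 tip in box [ -9.6 -43.7 139.8] F [-0.31 -0.24 -0.08] gap -0.1 q [ 0.64  0.15 -0.76  1.71  0.11  1.32  0.38]
shift cm [5.38 6.16 7.98] turn [ 0.02  0.06 -0.02]
```

Call:
move_arm:
  rows:
    - [-1,2.7,3.1,1,0,0,0]
    - [-1,5.38,6.16,4,0,0,0]
    - [-1,5.38,6.16,8,0,0,0]
    - [-1,5.38,6.16,8,0,0,0]
    - [-1,5.38,6.16,8,0,0,0]

```text
clock: 3.05
tool_pos: [568.1, 82.6, 162.4]
tcp_rot: [0.501, 0.865, -0.001, 0.0]
force: [0.9, -0.4, -0.1]
finger_gap: -0.0
```

```bash
python3 go.py 52 10 22
python3 - <<'E'
from h import *
w=get("wrist");cv2.imwrite("pics/w3.png",w["pixels"])
E
```

```text
clock 3.15 tip in box [52.6  8.3 61.8] F [0.16 0.57 0.37] gap -0.6 q [ 0.48  0.31 -0.79  1.73  0.24  1.2   0.15]
shift cm [ 0.18 -0.07  3.98] turn [ 0.16  0.17 -0.15]
```

View pics/w3.png

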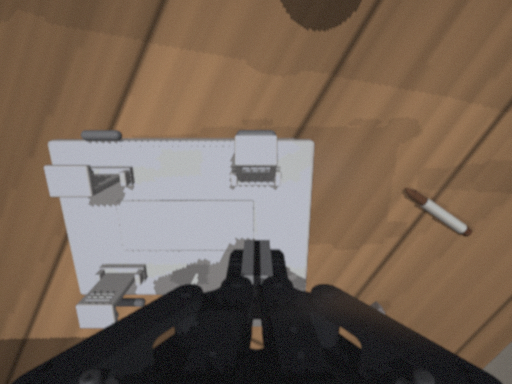

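Call:
move_arm:
  rows:
    - [-1,0.15,-0.05,2,0,0,0]
    - [-1,0.15,-0.05,3.8,0,0,0]
    - [-1,0.15,-0.05,3.8,0,0,0]

```text
clock: 3.5
tool_pos: [568.2, 82.4, 126.2]
tcp_rot: [0.502, 0.865, -0.0, 0.002]
force: [-0.4, -1.2, 0.0]
finger_gap: 0.4
```

Call:
move_arm:
  rows:
    - [-1,0.8,0,0,0,0,0]
    - [-1,1.6,0,0,0,0,0]
    - [-1,2.4,0,0,0,0,0]
    - [-1,3.0,0,0,0,0,0]
    - [-1,3.0,0,0,0,0,0]

```text
clock: 4.0
tool_pos: [553.4, 109.4, 126.9]
tcp_rot: [0.502, 0.865, 0.0, 0.003]
force: [0.3, 0.3, 0.1]
finger_gap: 0.2
```

```bash
python3 go.py 52 53 21
```

```text
clock 4.1 tip in box [51.8 39.3 23.9] F [-0.18 -0.58 -0.13] gap 0.4 q [ 0.44  0.33 -0.79  1.79  0.26  1.12  0.08]
shift cm [1.37 0.02 0.29] turn [ 0.13  0.18 -0.22]
```

Call:
move_arm:
  rows:
    - [-1,0.7,0,0.05,0,0,0]
    - [-1,1.4,0,0.1,0,0,0]
    - [-1,1.9,0,0.4,0,0,0]
    - [-1,2.2,0,0.6,0,0,0]
    - [-1,2.2,0,0.6,0,0,0]

```text
clock: 4.6
tool_pos: [542.9, 127.9, 120.8]
tcp_rot: [0.502, 0.865, 0.0, 0.003]
force: [1.9, -3.9, 3.5]
finger_gap: 0.1
```

```bash
python3 go.py 52 60 14;python3 - <<'E'
from h import *
w=get("wrist");cv2.imwrite("pics/w4.png",w["pixels"])
E
```

```text
clock 4.7 tip in box [52.1 60.9 18.1] F [ 0.79 -3.87  3.88] gap 0.6 q [ 0.41  0.32 -0.8   1.82  0.26  1.11  0.04]
shift cm [-0.09 -0.01  0.41] turn [ 0.16  0.23 -0.23]
```

View pics/w4.png

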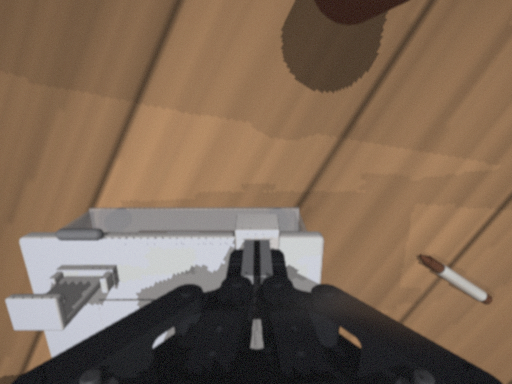

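Call:
move_arm:
  rows:
    - [-1,0,0,0.08,0,0,0]
    - [-1,0,0,0.16,0,0,0]
    - [-1,0,0,0.24,0,0,0]
    - [-1,0,0,0.3,0,0,0]

```text
clock: 5.15
tool_pos: [542.8, 128.3, 118.9]
tcp_rot: [0.502, 0.865, 0.0, 0.002]
force: [-0.1, -3.3, 10.4]
finger_gap: -0.2
```

```bash
python3 go.py
```

```text
clock 5.25 tip in box [52.2 61.3 15.9] F [ 0.21 -2.56  6.88] gap 0.0 q [ 0.41  0.32 -0.8   1.82  0.26  1.11  0.04]
```

Call:
move_arm:
  rows:
    - [-1,0,0,0.08,0,0,0]
    - [-1,0,0,0.16,0,0,0]
    - [-1,0,0,0.2,0,0,0]
    - [-1,0,0,0.2,0,0,0]

```text
clock: 5.65
tool_pos: [542.1, 129.1, 116.0]
tcp_rot: [0.502, 0.865, 0.0, 0.001]
force: [0.7, -0.2, 0.8]
finger_gap: 0.1
```

```bash
python3 go.py
```

```text
clock 5.75 tip in box [51.9 62.5 13.3] F [ 0.12 -0.23 -0.27] gap 0.2 q [ 0.41  0.33 -0.8   1.82  0.26  1.1   0.03]
```

Call:
move_arm:
  rows:
    - [-1,0,0,-3,0,0,0]
    - [-1,-0.5,-1,-6,0,0,0]
    - [-1,-3.5,-5,-7,0,0,0]
    - [-1,-7.2,-10.4,-7,0,0,0]
    - [-1,-7.2,-10.4,-7,0,0,0]

```text
clock: 6.25
tool_pos: [484.9, 10.9, 185.1]
tcp_rot: [0.504, 0.864, -0.001, 0.001]
force: [-0.9, -0.1, -0.6]
finger_gap: -0.2
```

```bash
python3 - <<'E'
from h import *
t=get("top");s=get("side");w=get("wrist")
k=lambda c,x0,y0,x1,y1,f:cv2.resize(c["pixels"][y0:y1,x0:x1],None,fx=f,fy=f,interpolation=cv2.INTER_CUBIC)
a=k(s,140,155,275,270,3);b=k(w,0,0,512,384,.9)
im=np.zeros((600,465,3),np.uint8);im[:345,:405]=a[:345,:405];im[346:,:]=cv2.resize(b,(465,254))
cv2.imwrite("pics/c5.png",im)
E
python3 go.py -52 -10 22
```

```text
clock 6.5 tip in box [-51.5  -7.5  83. ] F [-0.83 -0.85  0.45] gap -0.0 q [ 0.68  0.06 -0.78  1.9   0.04  1.19  0.4 ]
shift cm [-0.25 -0.06  6.1 ] turn [ 0.14  0.04 -0.08]
```

View pics/c5.png

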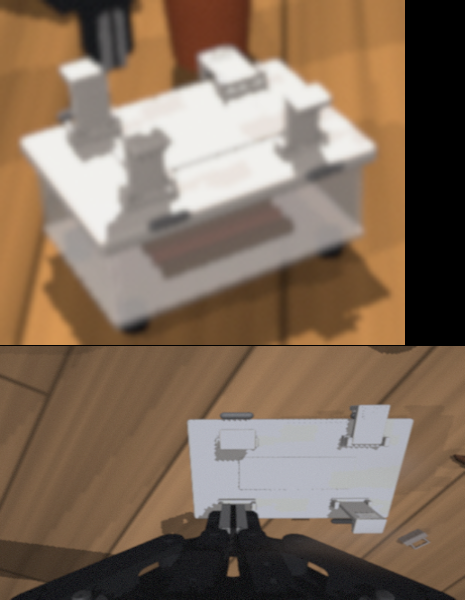

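```bash
python3 - <<'E'
from h import *
from m import W,t,s
p=np.load("box.npy")
w=get("wrist")
for th in(0,.1,.25):
    c,q=np.cos(th),np.sin(th)
    P=[[52+d,39+r*c-2.5*q,6+r*q+2.5*c] for d in(-12,12) for r in(5,38)]
    print(th,((proj(s,W(p,P))-[140,155])*3).round(0).tolist(),(proj(w,W(p,P))*[465/512,254/384]+[0,346]).round(0).tolist())
cv2.imwrite("pics/c6.png",np.hstack([cv2.resize(s["pixels"][160:195,190:230],None,fx=8,fy=8,interpolation=cv2.INTER_CUBIC),cv2.resize(w["pixels"][80:160,360:450],(320,280),interpolation=cv2.INTER_CUBIC)]))
E
python3 go.py -52 -10 22
```

```text
0 [[218.0, 83.0], [195.0, 61.0], [250.0, 73.0], [227.0, 51.0]] [[345.0, 441.0], [351.0, 410.0], [375.0, 441.0], [382.0, 410.0]]
0.1 [[218.0, 83.0], [195.0, 56.0], [251.0, 73.0], [227.0, 47.0]] [[346.0, 442.0], [353.0, 410.0], [375.0, 442.0], [384.0, 410.0]]
0.25 [[219.0, 82.0], [195.0, 50.0], [251.0, 72.0], [227.0, 41.0]] [[346.0, 442.0], [356.0, 412.0], [376.0, 442.0], [388.0, 412.0]]
clock 6.75 tip in box [-51.6  -7.9  83. ] F [-0.32 -0.15  0.4 ] gap -0.4 q [ 0.68  0.06 -0.78  1.9   0.04  1.19  0.4 ]
shift cm [-0.2  -0.05  6.1 ] turn [ 0.12  0.05 -0.06]
```

View pics/c6.png

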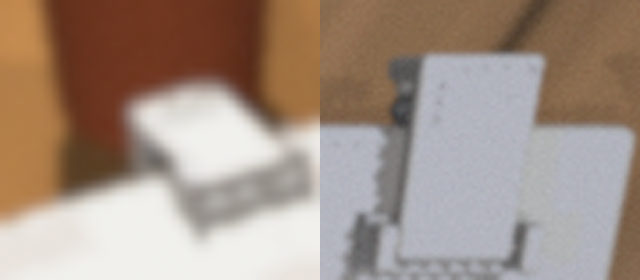

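Call:
move_arm:
  rows:
    - [-1,0,-0.05,2.5,0,0,0]
    - [-1,0,-0.05,5,0,0,0]
    - [-1,0,-0.05,6,0,0,0]
    - [-1,0,-0.05,6,0,0,0]

```text
clock: 7.15
tool_pos: [486.1, 16.7, 124.3]
tcp_rot: [0.5, 0.866, 0.0, -0.001]
force: [-0.4, -0.1, 0.2]
finger_gap: 0.3
```

Call:
move_arm:
  rows:
    - [-1,-0.8,0,0,0,0,0]
    - [-1,-1.6,0,0,0,0,0]
    - [-1,-2.4,0,0,0,0,0]
    - [-1,-3.1,0,0,0,0,0]
    - [-1,-3.1,0,0,0,0,0]

```text
clock: 7.65
tool_pos: [502.0, -10.1, 124.7]
tcp_rot: [0.501, 0.866, 0.001, -0.001]
force: [-0.1, 1.0, 0.6]
finger_gap: -0.0
```

```bash
python3 go.py -52 -61 18
```

```text
clock 7.75 tip in box [-52.3 -38.7  22.2] F [-0.3   1.17  0.48] gap 0.4 q [ 0.68  0.17 -0.76  1.94  0.13  1.08  0.39]
shift cm [-2.23  0.04  0.41] turn [ 0.04 -0.06 -0.04]
```

Call:
move_arm:
  rows:
    - [-1,-0.7,0,0,0,0,0]
    - [-1,-1.4,0,0,0,0,0]
    - [-1,-1.9,0,0.2,0,0,0]
    - [-1,-2.2,0,0.3,0,0,0]
    - [-1,-2.2,0,0.4,0,0,0]

```text
clock: 8.25
tool_pos: [513.8, -30.5, 121.3]
tcp_rot: [0.501, 0.865, 0.0, 0.0]
force: [-2.3, 0.1, 7.5]
finger_gap: -0.1
```

```bash
python3 go.py -52 -61 14
```

```text
clock 8.35 tip in box [-52.2 -61.8  18.8] F [-1.86 -0.43  4.88] gap 0.1 q [ 0.69  0.2  -0.74  1.92  0.16  1.08  0.41]
shift cm [0.08 0.02 0.48] turn [ 0.06  0.04 -0.06]
```

Call:
move_arm:
  rows:
    - [-1,0,0,0.08,0,0,0]
    - [-1,0,0,0.16,0,0,0]
    - [-1,0,0,0.24,0,0,0]
    - [-1,0,0,0.24,0,0,0]

```text
clock: 8.75
tool_pos: [514.1, -30.7, 120.3]
tcp_rot: [0.501, 0.866, -0.0, 0.001]
force: [-4.1, 1.3, 10.1]
finger_gap: -0.3
```

```bash
python3 go.py
```

```text
clock 8.85 tip in box [-52.1 -62.2  17.6] F [-3.78  1.85 11.09] gap 0.2 q [ 0.68  0.21 -0.74  1.92  0.16  1.08  0.4 ]
```

Call:
move_arm:
  rows:
    - [-1,0,0,0.1,0,0,0]
    - [-1,0,0,0.2,0,0,0]
    - [-1,0,0,0.3,0,0,0]
    - [-1,0,0,0.3,0,0,0]

```text
clock: 9.25
tool_pos: [514.2, -31.2, 117.8]
tcp_rot: [0.501, 0.866, -0.001, 0.001]
force: [-1.4, 0.7, 3.4]
finger_gap: -0.1
```

```bash
python3 go.py
```

```text
clock 9.35 tip in box [-52.3 -62.6  14.9] F [-1.73  0.96  3.47] gap 0.1 q [ 0.68  0.21 -0.74  1.92  0.16  1.07  0.4 ]
```

Call:
move_arm:
  rows:
    - [-1,0,0,0.07,0,0,0]
    - [-1,0,0,0.14,0,0,0]
    - [-1,0,0,0.2,0,0,0]
    - [-1,0,0,0.2,0,0,0]

```text
clock: 9.75
tool_pos: [514.3, -31.5, 115.3]
tcp_rot: [0.501, 0.866, -0.0, 0.001]
force: [-0.5, -0.0, 1.3]
finger_gap: -0.0
```

```bash
python3 go.py
```

```text
clock 9.85 tip in box [-52.3 -62.9  12.7] F [-0.11  0.94  0.36] gap -0.4 q [ 0.68  0.21 -0.74  1.92  0.17  1.07  0.4 ]
```

Call:
move_arm:
  rows:
    - [-1,0,0,0.07,0,0,0]
    - [-1,0,0,0.14,0,0,0]
    - [-1,0,0,0.2,0,0,0]
    - [-1,0,0,0.2,0,0,0]

```text
clock: 10.25
tool_pos: [514.5, -31.5, 114.9]
tcp_rot: [0.501, 0.866, -0.001, 0.002]
force: [-5.3, 1.0, 14.0]
finger_gap: 0.1
```

```bash
python3 go.py
```

```text
clock 10.35 tip in box [-52.2 -63.   12.3] F [-5.23  0.58 13.53] gap 0.1 q [ 0.68  0.21 -0.74  1.92  0.17  1.07  0.4 ]
```

Call:
move_arm:
  rows:
    - [-1,0,0,-3.5,0,0,0]
    - [-1,3,2.5,-4.5,0,0,0]
    - [-1,6.2,5.2,-4.5,0,0,0]
    - [-1,9.4,7.8,-4.5,0,0,0]
    - [-1,12.4,10.4,-4,0,0,0]

```text
clock: 10.85
tool_pos: [543.5, 129.4, 155.0]
tcp_rot: [0.501, 0.865, -0.0, 0.003]
force: [1.2, -0.0, 0.2]
finger_gap: -0.1
```

```bash
python3 go.py 52 62 15
```

```text
clock 10.95 tip in box [55.  67.6 51.6] F [ 0.15 -0.32 -0.53] gap -0.2 q [ 0.43  0.29 -0.83  1.78  0.23  1.17  0.06]
shift cm [-0.56 -0.3   3.66] turn [ 0.14 -0.01  0.44]
```

Call:
move_arm:
  rows:
    - [-1,-0.5,-0.3,1.5,0,0,0]
    - [-1,-0.5,-0.3,2.8,0,0,0.4]
    - [-1,-0.5,-0.3,3.4,0,0,0.4]
    - [-1,-0.5,-0.3,3.7,0,0,0.4]

```text
clock: 11.35
tool_pos: [541.3, 127.6, 115.6]
tcp_rot: [0.501, 0.866, 0.0, -0.0]
force: [-1.0, -1.2, 2.7]
finger_gap: 0.1
```

```bash
python3 go.py 52 62 13
```

```text
clock 11.45 tip in box [51.4 61.9 14. ] F [-0.58 -0.38 -0.06] gap 0.1 q [ 0.42  0.33 -0.81  1.82  0.27  1.1   0.04]
shift cm [0.02 0.06 0.1 ] turn [ 0.08 -0.03 -0.04]
```

Call:
move_arm:
  rows:
    - [-1,0,0,0.07,0,0,0]
    - [-1,0,0,0.14,0,0,0]
    - [-1,0,0,0.2,0,0,0]
    - [-1,0,0,0.2,0,0,0]

```text
clock: 11.85
tool_pos: [542.2, 128.2, 115.3]
tcp_rot: [0.501, 0.866, 0.001, 0.001]
force: [-1.7, -2.3, 4.0]
finger_gap: 0.0
```

```bash
python3 go.py 52 62 13
```

```text
clock 11.95 tip in box [51.6 61.5 12.7] F [-2.14 -2.21  4.98] gap -0.0 q [ 0.42  0.33 -0.81  1.82  0.27  1.1   0.04]
shift cm [ 0.05  0.04 -0.03] turn [ 0.11  0.03 -0.05]
```

Call:
move_arm:
  rows:
    - [-1,0,0,0.08,0,0,0]
    - [-1,0,0,0.16,0,0,0]
    - [-1,0,0,0.2,0,0,0]
    - [-1,0,0,0.2,0,0,0]

```text
clock: 12.35
tool_pos: [542.3, 128.2, 115.0]
tcp_rot: [0.501, 0.866, 0.0, 0.001]
force: [-4.5, -2.1, 13.8]
finger_gap: -0.2
```

```bash
python3 go.py -52 10 60
```

```text
clock 12.45 tip in box [51.7 61.5 12.4] F [-5.15 -2.47 14.53] gap 0.1 q [ 0.42  0.33 -0.81  1.82  0.27  1.1   0.03]
shift cm [ -5.17 -10.36  -4.77] turn [ 0.09  0.09 -0.05]
```

Call:
move_arm:
  rows:
    - [-1,0,0,-4,0,0,0]
    - [-1,-1.5,0,-6,0,0,0]
    - [-1,-3.5,-3.5,-6,0,0,0]
    - [-1,-5.2,-7,-6,0,0,0]
    - [-1,-5.2,-10.3,-6,0,0,0]

```text
clock: 12.95
tool_pos: [478.5, 29.1, 174.6]
tcp_rot: [0.502, 0.865, 0.001, 0.001]
force: [-0.1, 0.1, 1.1]
finger_gap: 0.1
```

```bash
python3 go.py -52 9 23
```

```text
clock 13.05 tip in box [-55.6   8.4  71.5] F [-0.11 -0.47 -0.19] gap 0.2 q [ 0.68  0.05 -0.81  1.94  0.04  1.17  0.38]
shift cm [0.07 0.37 4.85] turn [-0.14  0.19 -0.32]
```

Call:
move_arm:
  rows:
    - [-1,0,0.37,2,0,0,0]
    - [-1,0,0.37,4,0,0,-0.3]
    - [-1,0,0.37,4.8,0,0,-0.3]
    - [-1,0,0.37,4.8,0,0,-0.3]

```text
clock: 13.45
tool_pos: [478.4, 31.1, 125.0]
tcp_rot: [0.5, 0.866, -0.002, -0.0]
force: [-0.4, 0.7, -0.3]
finger_gap: 0.1
```

Call:
move_arm:
  rows:
    - [-1,0.8,0,0,0,0,0]
    - [-1,1.6,0,0,0,0,0]
    - [-1,2.4,0,0,0,0,0]
    - [-1,3.1,0,0,0,0,0]
    - [-1,3.1,0,0,0,0,0]

```text
clock: 13.95
tool_pos: [463.4, 58.3, 126.0]
tcp_rot: [0.5, 0.866, -0.002, 0.001]
force: [0.7, -1.0, -0.0]
finger_gap: 0.0
```

```bash
python3 go.py -52 61 19
```

```text
clock 14.05 tip in box [-51.6  40.5  23.1] F [ 0.04 -0.34  1.23] gap 0.3 q [ 0.63  0.09 -0.84  2.01  0.08  1.07  0.28]
shift cm [ 2.05 -0.04  0.41] turn [-0.14  0.11  0.06]
```

Call:
move_arm:
  rows:
    - [-1,0.7,0,0,0,0,0]
    - [-1,1.3,0,0,0,0,0]
    - [-1,1.8,0,0.15,0,0,0]
    - [-1,2.05,0,0.3,0,0,0]
    - [-1,2.05,0,0.35,0,0,0]

```text
clock: 14.55
tool_pos: [452.4, 77.4, 122.0]
tcp_rot: [0.499, 0.866, -0.001, -0.0]
force: [-0.8, 0.4, 4.7]
finger_gap: 0.1
```

```bash
python3 go.py -52 61 14
```

```text
clock 14.65 tip in box [-51.6  62.2  19.5] F [-0.78  0.55  2.07] gap 0.1 q [ 0.61  0.07 -0.86  2.03  0.07  1.06  0.25]
shift cm [-0.12 -0.05  0.55] turn [-0.16  0.02  0.11]
```

Call:
move_arm:
  rows:
    - [-1,0,0,0.1,0,0,0]
    - [-1,0,0,0.2,0,0,0]
    - [-1,0,0,0.25,0,0,0]
    - [-1,0,0,0.25,0,0,0]

```text
clock: 15.05
tool_pos: [452.5, 77.7, 120.3]
tcp_rot: [0.499, 0.866, -0.001, -0.001]
force: [-2.6, 0.4, 8.5]
finger_gap: 0.5
```

```bash
python3 go.py
```

```text
clock 15.15 tip in box [-51.4  62.6  17.6] F [-2.8   0.39  9.96] gap -0.3 q [ 0.61  0.08 -0.86  2.03  0.07  1.06  0.25]
```

Call:
move_arm:
  rows:
    - [-1,0,0,0.1,0,0,0]
    - [-1,0,0,0.2,0,0,0]
    - [-1,0,0,0.3,0,0,0]
    - [-1,0,0,0.3,0,0,0]

```text
clock: 15.55
tool_pos: [452.1, 77.9, 117.1]
tcp_rot: [0.499, 0.866, -0.001, -0.001]
force: [0.4, -0.0, -1.3]
finger_gap: 0.4
```

```bash
python3 go.py
```

```text
clock 15.65 tip in box [-51.7  62.7  14.2] F [ 0.37 -0.02 -0.71] gap 0.1 q [ 0.61  0.08 -0.86  2.04  0.07  1.05  0.24]
```

Snapped; confirm on the hard stop.

Call:
move_arm:
  rows:
    - [-1,0,0,0.07,0,0,0]
    - [-1,0,0,0.14,0,0,0]
    - [-1,0,0,0.2,0,0,0]
    - [-1,0,0,0.2,0,0,0]

```text
clock: 16.05
tool_pos: [452.2, 77.6, 115.4]
tcp_rot: [0.5, 0.866, -0.002, -0.001]
force: [-3.2, -0.5, 7.8]
finger_gap: 0.2
```

```bash
python3 go.py
```

```text
clock 16.15 tip in box [-51.6  62.7  12.8] F [-2.27  0.5   7.56] gap 0.3 q [ 0.61  0.09 -0.86  2.04  0.08  1.05  0.24]
```

Call:
move_arm:
  rows:
    - [-1,0,0,0.08,0,0,0]
    - [-1,0,0,0.16,0,0,0]
    - [-1,0,0,0.2,0,0,0]
    - [-1,0,0,0.2,0,0,0]

```text
clock: 16.55
tool_pos: [452.3, 77.7, 115.0]
tcp_rot: [0.5, 0.866, -0.002, -0.001]
force: [-6.0, -0.6, 18.5]
finger_gap: -0.1
```

```bash
python3 go.py 52 -9 60
```

```text
clock 16.65 tip in box [-51.5  62.7  12.4] F [-6.38  0.48 16.29] gap 0.1 q [ 0.61  0.09 -0.86  2.04  0.08  1.05  0.24]
shift cm [-7.19 10.31 -4.81] turn [-0.29  0.01  0.1 ]
```

Hard stop at the same height. Now clip4.

Call:
move_arm:
  rows:
    - [-1,0,0,-4,0,0,0]
    - [-1,-2,2.5,-6,0,0,0]
    - [-1,-4,5,-6,0,0,0]
    - [-1,-6,7.8,-6,0,0,0]
    - [-1,-7.1,10.2,-6,0,0,0]

```text
clock: 17.15
tool_pos: [578.4, 65.5, 174.0]
tcp_rot: [0.501, 0.866, -0.003, -0.001]
force: [-0.2, -0.5, 0.6]
finger_gap: 0.5
```

```bash
python3 go.py 52 -9 24
```

```text
clock 17.25 tip in box [52.8 -9.7 70.8] F [ 0.29 -0.64 -0.67] gap 0.2 q [ 0.53  0.33 -0.82  1.69  0.26  1.23  0.17]
shift cm [ 0.06 -0.07  4.69] turn [-0.22 -0.12  0.01]
```

Call:
move_arm:
  rows:
    - [-1,0,-0.1,2,0,0,0]
    - [-1,0,-0.1,4,0,0,0]
    - [-1,0,-0.1,4.7,0,0,0]
    - [-1,0,-0.1,4.7,0,0,0]

```text
clock: 17.65
tool_pos: [576.4, 66.4, 125.3]
tcp_rot: [0.5, 0.866, -0.002, -0.003]
force: [-0.2, -0.5, 0.2]
finger_gap: -0.2
```

Call:
move_arm:
  rows:
    - [-1,-0.8,0,0,0,0,0]
    - [-1,-1.6,0,0,0,0,0]
    - [-1,-2.4,0,0,0,0,0]
    - [-1,-3.0,0,0,0,0,0]
    - [-1,-3.0,0,0,0,0,0]

```text
clock: 18.15
tool_pos: [592.0, 39.5, 125.4]
tcp_rot: [0.501, 0.866, -0.002, -0.003]
force: [-0.1, 1.3, -0.2]
finger_gap: 0.1
```

```bash
python3 go.py 52 -61 19
```

```text
clock 18.25 tip in box [ 50.4 -40.1  22.9] F [0.25 0.67 0.01] gap -0.0 q [ 0.53  0.4  -0.79  1.72  0.31  1.16  0.18]
shift cm [-2.09  0.16  0.39] turn [-0.34 -0.12 -0.01]
```

Call:
move_arm:
  rows:
    - [-1,-0.7,0.1,0,0,0,0]
    - [-1,-1.4,0.15,0,0,0,0]
    - [-1,-1.9,0.15,0.15,0,0,0]
    - [-1,-2.1,0.15,0.3,0,0,0]
    - [-1,-2.1,0.15,0.35,0,0,0]

```text
clock: 18.75
tool_pos: [604.2, 20.6, 121.7]
tcp_rot: [0.501, 0.865, -0.002, -0.002]
force: [0.5, -0.0, 1.3]
finger_gap: -0.0
```

```bash
python3 go.py
```

```text
clock 18.85 tip in box [ 51.5 -61.7  19.1] F [ 0.69  0.66 -0.09] gap -0.1 q [ 0.54  0.43 -0.77  1.69  0.32  1.16  0.21]
```

Call:
move_arm:
  rows:
    - [-1,0,0,0.1,0,0,0]
    - [-1,0,0,0.2,0,0,0]
    - [-1,0,0,0.25,0,0,0]
    - [-1,0,0,0.25,0,0,0]

```text
clock: 19.25
tool_pos: [603.8, 21.3, 119.2]
tcp_rot: [0.501, 0.866, -0.002, -0.002]
force: [0.9, -0.8, 0.3]
finger_gap: 0.2
```

```bash
python3 go.py
```

```text
clock 19.35 tip in box [ 51.5 -61.7  16.6] F [-0.87 -0.09 -0.3 ] gap -0.1 q [ 0.54  0.43 -0.77  1.69  0.32  1.16  0.2 ]
```

Call:
move_arm:
  rows:
    - [-1,0,0,0.08,0,0,0]
    - [-1,0,0,0.16,0,0,0]
    - [-1,0,0,0.2,0,0,0]
    - [-1,0,0,0.2,0,0,0]

```text
clock: 19.75
tool_pos: [604.0, 21.2, 118.0]
tcp_rot: [0.501, 0.866, -0.003, -0.002]
force: [-1.2, -0.8, 5.5]
finger_gap: 0.3
```

```bash
python3 go.py;python3 - <<'E'
from h import *
s=get("side");w=get("wrist")
cv2.imwrite("pics/c7.png",np.hstack([cv2.resize(s["pixels"][150:250,150:270],(480,400)),cv2.resize(w["pixels"][120:270,180:340],(320,400))]))
E
```

```text
clock 19.85 tip in box [ 51.6 -62.   15.4] F [-1.24 -0.96  5.84] gap -0.0 q [ 0.54  0.43 -0.77  1.69  0.33  1.15  0.2 ]
```

View pics/c7.png

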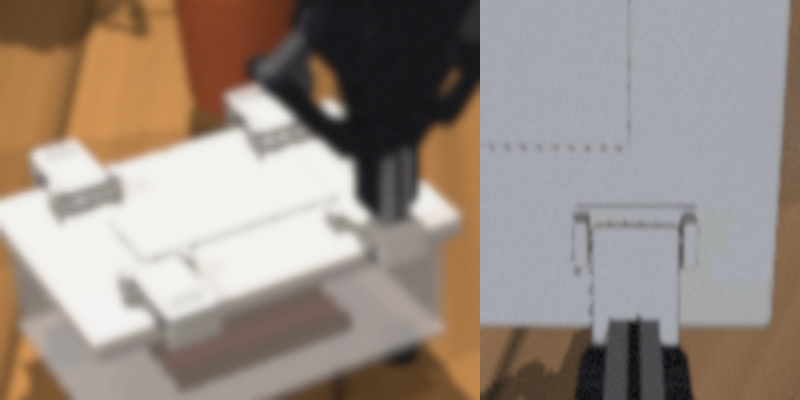

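Clips 1, 2 and 3 lie flat. Clip4 is under the finger and catch resistance is starting, so I keep pressing.

Call:
move_arm:
  rows:
    - [-1,0,0,0.1,0,0,0]
    - [-1,0,0,0.2,0,0,0]
    - [-1,0,0,0.25,0,0,0]
    - [-1,0,0,0.25,0,0,0]

```text
clock: 20.35
tool_pos: [604.2, 21.0, 116.9]
tcp_rot: [0.501, 0.866, -0.003, -0.001]
force: [-2.2, -0.6, 8.9]
finger_gap: -0.3
```

```bash
python3 go.py
```

```text
clock 20.45 tip in box [ 51.7 -62.4  14.3] F [-3.   -0.96  9.31] gap 0.1 q [ 0.54  0.43 -0.77  1.7   0.33  1.15  0.2 ]
```

Call:
move_arm:
  rows:
    - [-1,0,0,0.1,0,0,0]
    - [-1,0,0,0.2,0,0,0]
    - [-1,0,0,0.3,0,0,0]
    - [-1,0,0,0.3,0,0,0]

```text
clock: 20.85
tool_pos: [604.4, 20.6, 115.1]
tcp_rot: [0.501, 0.866, -0.003, -0.001]
force: [-2.1, -0.8, 6.5]
finger_gap: 0.1
```

```bash
python3 go.py
```

```text
clock 20.95 tip in box [ 51.7 -62.8  12.3] F [-2.54 -1.46  6.76] gap 0.1 q [ 0.54  0.44 -0.77  1.7   0.33  1.15  0.2 ]
```

Call:
move_arm:
  rows:
    - [-1,0,0,0.08,0,0,0]
    - [-1,0,0,0.16,0,0,0]
    - [-1,0,0,0.24,0,0,0]
    - [-1,0,0,0.24,0,0,0]

```text
clock: 21.35
tool_pos: [604.4, 20.4, 112.5]
tcp_rot: [0.501, 0.865, -0.003, -0.001]
force: [0.0, 0.8, 0.0]
finger_gap: -0.0
```

```bash
python3 go.py
```

```text
clock 21.45 tip in box [ 51.6 -62.7   9.6] F [-0.16  0.35  0.76] gap 0.3 q [ 0.54  0.44 -0.77  1.7   0.33  1.14  0.2 ]
```

Call:
move_arm:
  rows:
    - [-1,0,0,0.08,0,0,0]
    - [-1,0,0,0.16,0,0,0]
    - [-1,0,0,0.22,0,0,0]
    - [-1,0,0,0.22,0,0,0]

```text
clock: 21.85
tool_pos: [604.4, 20.6, 111.4]
tcp_rot: [0.501, 0.865, -0.003, -0.001]
force: [-3.3, -1.4, 10.4]
finger_gap: -0.4
```

```bash
python3 go.py
```

```text
clock 21.95 tip in box [ 51.7 -62.8   8.8] F [-2.73 -1.48  9.91] gap -0.0 q [ 0.54  0.44 -0.77  1.7   0.33  1.14  0.2 ]
```

Call:
move_arm:
  rows:
    - [-1,0,0,0.08,0,0,0]
    - [-1,0,0,0.16,0,0,0]
    - [-1,0,0,0.2,0,0,0]
    - [-1,0,0,0.2,0,0,0]

```text
clock: 22.35
tool_pos: [604.5, 20.6, 111.3]
tcp_rot: [0.501, 0.865, -0.004, -0.0]
force: [-5.2, -1.0, 13.6]
finger_gap: -0.1
```

Call:
move_arm:
  rows:
    - [-1,0,0,-4,0,0,0]
    - [-1,0,0,-8,0,0,0]
    - [-1,-2,0,-12,0,0,0]
    - [-1,-5,0,-14,0,0,0]
    - [-1,-7,0,-14,0,0,0]

```text
clock: 22.85
tool_pos: [642.4, -40.8, 255.2]
tcp_rot: [0.502, 0.865, -0.003, 0.003]
force: [0.8, 1.3, -0.1]
finger_gap: -0.2
```

```bash
python3 go.py;python3 - <<'E'
from h import *
s=get("side");w=get("wrist")
cv2.imwrite("pics/c8.png",np.vstack([s["pixels"][120:345],cv2.resize(w["pixels"],(512,372))]))
E
```

```text
clock 22.95 tip in box [  51.2 -136.5  147.8] F [-0.51 -0.6   0.14] gap 0.2 q [ 0.6   0.4  -0.77  1.44  0.29  1.41  0.34]
```

View pics/c8.png

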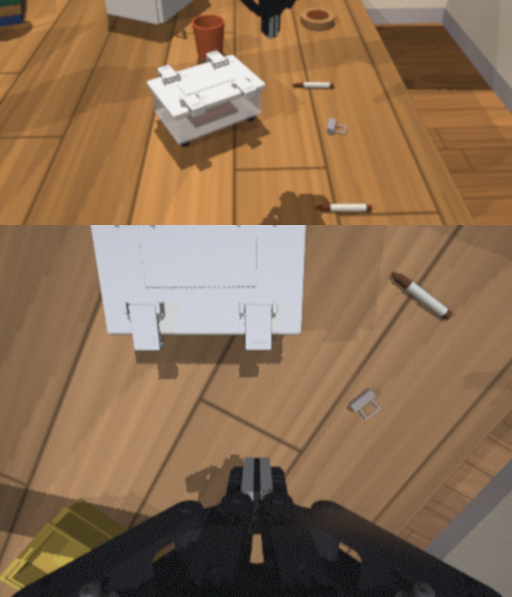

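```bash
python3 -c "
from bench import ticket;print(ticket.hand_in())"
```

```text
the job is handed in; nothing more can be done
None
```

All four clips are shut and the job is handed in at about 23 s; the hand-in gave no verdict. I closed them crosswise: clip1, then clip3, then clip2 and clip4.

- **Snapped home:** on each clip I felt the catch resist, then the force drop to about zero. A follow-up press met a hard stop each time: the fingertip was 12.4 mm above my estimated lid height at clips 1, 2 and 3, and about 8.8 mm at clip4. I read clip4's lower stop as its block sitting lower. I did not measure any clip angle directly.
- **Force:** the highest reading I saw was about 20 N in total, pressing clip2 onto its stop. Forces were only read at the end of moves, so a brief higher peak can't be ruled out.
- **Last pictures:** all four clips lie flat. By eye, the cup, crayons and steel clip are where they started. The arm is clear of everything.
- **Disagreements:** my box positions from the fixed cameras and the wrist camera differed by 2 to 3 mm per axis, so I used the average. A side picture of clip1 after its first press could be read as 0.1 to 0.2 rad open. I went back and pressed it again before moving on, and it was already on its stop.

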